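# Walk the balm mould round to the fence and lock it

### The arm

A 7-joint arm with a two-finger parallel gripper is mounted at the origin on a cart in front of the work surface, level with it; the furniture and walls round the work are solid. World frame = base frame: x ahead of the robot, y to its left, z up, the work surface at z = 0. Lengths are in mm, angles in degrees, forces in N, time in s.
With the tool pointing down it reaches from about 425 to 950 mm from the base axis. Payload 4.7 kg.
Tool frame: the origin (TCP) lies midway between the tips of the shut fingers; the grasp point (between the pads) lies 19 mm behind it; z points along the fingers, y is the line along which they close (so a half turn about z gives the same grasp; the last joint's range is limited). The gripper opens to 87 mm and grips with 3 to 60 N. Pads are 19 mm wide; open, the fingers measure 117 mm over their backs; the gripper's body (75 mm by 190 mm) begins 51 mm behind the grasp point.
Start: joints at [66.297, 26.849, -2.785, 87.806, 1.381, 65.374, -4.715], TCP at [253.425, -625.64, 222.573] pointing down, gripper open.
Joint ranges: [-148.3, 148.3], [-19.14, 114.17], [-79.39, 73.82], [5.75, 140.21], [-59.74, 239.74], [12.07, 113.84], [-152.46, 152.46]. Speed limits (degrees/s): [147.25, 147.25, 180, 180, 180, 180, 180].

### API

Orientations are given as a 3x3 rotation matrix whose columns are the frame's x, y, z axes.
In Python, from rig import robot gives the robot as it stands. The module is installed in compiled form; this text tells all that it offers.
- The arm moves only by the tool jog_arm, never from a script. Its argument "steps" is one flat list of numbers, 6 for each row, row after row: the shift along the tool's x, y, z in mm, then the turn, a rotation vector about the tool's x, y, z in degrees. In form: [x, y, z, ax, ay, az, x, y, z, ax, ay, az, ...]. A call has exactly 10 rows; each row is the pose to reach, as a shift and turn from the pose commanded when the call began, along the tool's axes at that moment; what a row does not reach only later rows make up. A row lasts 1/10 s, in which the tool goes at most 50 mm and 8.59 degrees, less where a joint would pass 70% of its speed; a pose out of reach is approached as far as the arm can. A call with a gripper value outside its range is refused whole. "hand" is the finger opening in mm, from 0 to 87, set as the call begins (left out, the last holds). The fingers move at their own pace and stop on an object; "grip_force" is the grip in N (left out, the last holds). Time passes only in rows, so rows that repeat a pose let the fingers close, or fill a call up. It gives the time, the measured TCP pose, the force, the opening and the grip force at its end, in the units of the state.
- robot.get_obs(): the state, without advancing time (a new reading comes with each control period).
- robot.capture(name): name is "scene" or "top"; returns a dict with "color" (420x560x3 uint8, red, green, blue), "z_map" (420x560 float32, mm along the optical axis (not along the pixel's ray), 0 where there is no reading), "camera_matrix" (3x3 intrinsics, pixels), "k1" (the pictures are not rectified: a ray, as slopes to the right and down, at radius r is drawn at 1 + k1 r^2 times it, then the intrinsics apply), "pose" (4x4, takes a point from camera to world coordinates). Camera axes: x right, y down, z forward; pixel columns grow to the right and rows downward; lengths in mm; the calibration is good to about 2 mm. A picture is of the moment at which its call begins.
- robot.sign_off(): hands the job in; it is judged then, once.
The state is a dict: "clock": time; "q": joint angles; "dq": joint speeds; "joint_efforts": joint torques, N m; "tool_pos": TCP position; "eef_rot": TCP orientation; "force": force on the tool from outside, world axes, zero at the start; "torque": the same for the moment, N m; "width": finger opening in mm; "finger_force": force on a finger pad.
Only numpy, scipy, OpenCV 4.12 (cv2) and the standard library are available. Lean on these libraries where they do the work, as an engineer would, in place of code of your own. Each camera call takes 0.05 s, during which the arm holds its last target. There are 200 camera calls.

### The job

The heavy aluminium balm mould stands askew on its plywood filling jig. With the fingertips only, push its corners this way and that to walk it round until the long face with the V-notch lies flat against the jig's fence with the fence's steel pin in the notch, then push the turn-button round to its stop, across the front of the mould, to lock it in. The mould must stay down on the board the whole time: do not lift or tip it, and do not disturb the balm stick, the small jar and the vial beside the jig.

Things in the scene. Friction and masses are not known exactly. Their poses are not given: they have to be found in the camera images.
- jig: Filling jig, fixed: plywood board 260 (x) x 280 (y) x 15 mm. Origin at the centre of its underside, on the table; x points to the fence, y along the fence, to the left as one faces it, z up. The board's top is at z = 15 mm. The aluminium fence is a straight bar along y, its face at x = +112 mm, 30 mm high above the board. The seated mould's centre is at x = 67, y = 0 mm.
- fence_pin (a point): Point on the axis of the upright steel locating pin (11 mm thick, 36 mm high) that stands half sunk in the middle of the fence's face, so that it sticks out 5.5 mm; the point lies in the plane of the fence face, 21 mm above the board. Axes as jig.
- mould: Balm mould: a loose aluminium block, 90 (x) x 144 (y) x 42 mm (z), two rows of six round cavities in its top. Origin at the centre of its underside, z up. The +x face is a long face with an upright V-notch in its middle; the -x face is the plain long face with two flush screws; y along its length. Seated, its x and y axes are those of the jig.
- mould_centre (a point): Centre of the mould, half-way up. The mould weighs 0.7 to 1 kg, slides on the board with friction of about 0.6, and starts on the board well short of the fence, turned 40 to 86 degrees counter-clockwise, seen from above, from the way it must face.
- notch (a point): Middle of the mould's V-notch (about 19 mm wide at the mouth, narrowing to 7 mm, 9 mm deep, full height), in the plane of the notched face, 45 mm along +x from the mould's centre. Seated, it coincides with fence_pin, with about 2.5 mm of play to either side; outside that the pin holds the mould off the fence.
- turn_button (a joint): Turn-button: flat bar 18 mm wide, 21 to 33 mm above the table, turning on an upright screw. Value in rad, grows counter-clockwise from above: at 0 it points 155 degrees from the jig's x axis (away from the fence, a little outward); it starts at 0 to 0.25; at its stop, 2.007, it points along the jig's -y across the front of the seated mould, 1.5 mm clear of it. It stays where it is left.
- button_pivot (a point): Axis of the turn-button's screw, at x = 11.5, y = 107 mm on the jig, near its left edge; the bar's free end is 78 mm from it.
- finger_post (a point): Upright steel finger post near the free end of the turn-button, 12 mm thick, top 51 mm above the table, 64 mm from the pivot; the point is on its axis, 39 mm above the table. About 2 N here turns the button.
- balm_stick: Bystander: black and white balm stick, 86 mm long, 17 mm thick, lying on the table at the jig's left side. Origin under its middle.
- resin_jar: Bystander: small amber jar with cream lid, 54 mm wide, 32 mm high, on the table at the jig's right side. Origin at the centre of its underside.
- vial: Bystander: glass vial with white cap, 45 mm wide, 68 mm high, on the table at the jig's right side. Origin at the centre of its underside.
Things that resemble listed ones, but are neither listed nor needed, are in the scene too. What is meant by the mould is not green, and is the larger of those in its own colour.

How it is judged (in metres and radians):
On the way:
1. the mould's notched face lies flat on the fence with the pin in the notch (x of notch in the frame of fence_pin above -0.0025 m and y of notch in the frame of fence_pin between -0.004 and 0.004 m and angle between the x axis of mould and the x axis of jig, either way round below 0.03 rad), for 0.2 s.
At the end, for the whole second after the job is handed in: The middle of the notch is within 2.5 mm of the fence's face and within 4 mm of the pin sideways, the mould is square to the fence within 0.03 rad (1.7 degrees), standing flat on the board and at rest, and the turn-button is within 0.077 rad (4.4 degrees) of its stop, across the front of the mould (all of step 1 and angle between mould's own z axis and vertical below 0.03 rad and value of joint turn_button above 1.93 rad and linear speed of mould below 0.01 m/s); the robot touches nothing.
It fails at once if the mould is lifted off the board by 8 mm or more (z of mould in the frame of jig above 0.023 m).
It fails at once if the mould is tipped by more than 0.15 rad (angle between mould's own z axis and vertical above 0.15 rad).
It fails at once if the arm or the gripper's body, rather than the fingers, pushes the mould (contact force between the arm and mould above 3 N).
It fails at once if the balm stick, the small jar or the vial is moved by more than 20 mm (distance of any of balm_stick, resin_jar, vial from where it was at the start of the episode above 0.02 m).
It also fails if it takes over 72 s, if anything falls off the work surface, if the arm or the gripper's body presses on something with over 40 N, if the wrist force passes 120 N, or if a joint passes its speed limit or range.

## Working session

There is one attempt and no reset: what is moved stays moved. The work goes in short steps, Python scripts to look and compute and a tool call to move; the robot and the scene stay as the last step left them, time stands still between calls to the robot, and variables do not carry over. Pictures are saved under pics/ and viewed, at most 10 in all, crops included, and the job is handed in when it is done.

Besides the shell and the picture viewer there is one more tool, called after ">>>" as name(argument=value, ...), one argument or row to a line, values as JSON. jog_arm: Moves the arm, as the interface text tells. Its arguments: {"type":"object","properties":{"steps":{"type":"array"},"hand":{"type":"number"},"grip_force":{"type":"number"}},"required":["steps"]}

```bash
mkdir -p pics
cat > h.py <<'E'
import numpy as np, cv2
from rig import robot
def cap(n):
    return robot.capture(n)
def save(c,f,crop=None,s=1):
    im=c["color"][:,:,::-1]
    if crop: im=im[crop[1]:crop[3],crop[0]:crop[2]]
    cv2.imwrite("pics/"+f,cv2.resize(im,None,fx=s,fy=s,interpolation=cv2.INTER_CUBIC))
def rays(c,uv):
    uv=np.asarray(uv,float).reshape(-1,1,2)
    n=cv2.undistortPoints(uv,c["camera_matrix"],np.array([c["k1"],0,0,0.]))[:,0]
    return np.c_[n,np.ones(len(n))]
def plane(c,uv,z):
    r=rays(c,uv)@c["pose"][:3,:3].T; o=c["pose"][:3,3]
    return o+r*((z-o[2])/r[:,2])[:,None]
def depthpts(c,uv):
    uv=np.asarray(uv,int).reshape(-1,2); d=c["z_map"][uv[:,1],uv[:,0]]
    return rays(c,uv)*d[:,None]@c["pose"][:3,:3].T+c["pose"][:3,3]
E
python3 - <<'E'
from h import *
for n in("top","scene"):
    c=cap(n);save(c,n+"0.png",s=1.4);print(n,c["pose"].round(2).tolist(),c["k1"],c["camera_matrix"].round(1).tolist())
o=robot.get_obs();print(o["clock"],o["tool_pos"],np.round(o["eef_rot"],3).tolist(),o["width"])
E
```

```text
top [[-0.01, -0.98, 0.19, 372.24], [-1.0, 0.01, 0.01, 47.7], [-0.01, -0.19, -0.98, 1000.42], [0.0, 0.0, 0.0, 1.0]] 0.030419266927078283 [[411.2, 0.0, 279.9], [0.0, 411.2, 214.5], [0.0, 0.0, 1.0]]
scene [[-0.71, -0.29, 0.64, -125.02], [-0.7, 0.33, -0.63, 704.62], [-0.02, -0.9, -0.44, 521.72], [0.0, 0.0, 0.0, 1.0]] 0.03642876219988098 [[443.6, 0.0, 272.5], [0.0, 443.6, 210.9], [0.0, 0.0, 1.0]]
0.1 [ 253.22571193 -625.13843441  221.59389872] [[0.927, 0.375, -0.001], [0.375, -0.927, 0.002], [-0.0, -0.002, -1.0]] 86.85445700986313
```

View pics/top0.png

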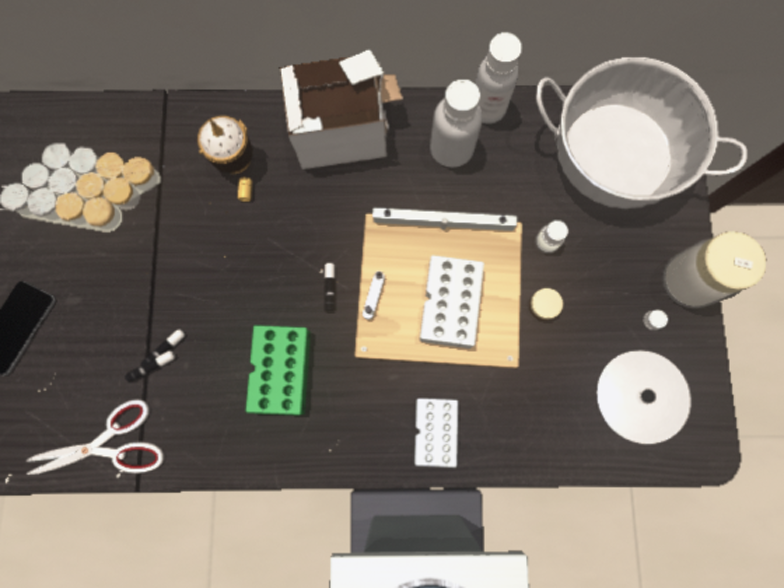

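View pics/scene0.png

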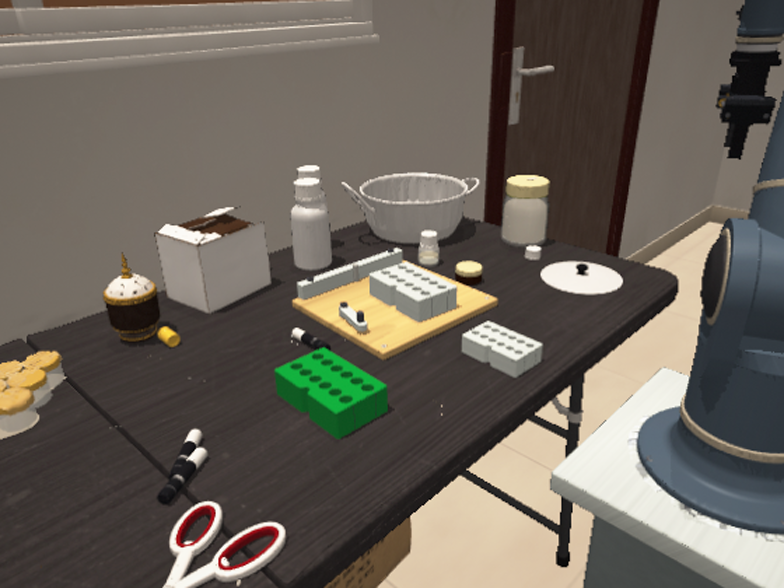

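Look-alikes (top0.png pixels): grey block on the jig (452,302), small grey block (437,432), green block (278,370). The wanted mould is the larger grey one, on the jig, with its notch facing left at (427,295). The button pivot or post ends are at (379,275) and (368,310), the balm stick at (329,285), the jar at (547,303) and the vial at (552,236).

```bash
cat >> h.py <<'E'
def masks(c):
    hsv=cv2.cvtColor(c["color"],cv2.COLOR_RGB2HSV)
    wood=cv2.inRange(hsv,(8,70,120),(28,255,255))
    return hsv,wood
def grid(c):
    v,u=np.mgrid[0:420,0:560]; return depthpts(c,np.c_[u.ravel(),v.ravel()]).reshape(420,560,3)
def rectfit(P):
    r=cv2.minAreaRect(P[:,:2].astype(np.float32)); return r,cv2.boxPoints(r)
E
python3 - <<'E'
from h import *
c=cap("top");save(c,"crop1.png",(245,140,425,270),4.4)
hsv,wood=masks(c);wood[:140]=0
n,l,s,_=cv2.connectedComponentsWithStats(wood);i=1+s[1:,4].argmax();print(s[i])
ct=max(cv2.findContours((l==i).astype(np.uint8),0,2)[0],key=cv2.contourArea)[:,0]
P=plane(c,ct,15);print("board",rectfit(P)[0],rectfit(P)[1].round(1).tolist())
g=grid(c);x,y,w,h=s[i][:4]
m=np.zeros((420,560),bool);m[y-15:y+h,x:x+w]=1
z=g[:,:,2]
for nm,lo,hi in(("57",50,62),("45",40,50),("33",26,38)):
    k=(m&(z>lo)&(z<hi)).astype(np.uint8)
    n,l2,s2,_=cv2.connectedComponentsWithStats(k)
    for j in range(1,n):
        if s2[j,4]>25:
            q=g[l2==j];r,b=rectfit(q);print(nm,s2[j],q.mean(0).round(1),np.round(r[0],1),np.round(r[1],1),round(r[2],1),b.round(0).tolist())
E
```

```text
[ 253  152  120  111 8458]
board ((587.923095703125, -28.936599731445312), (281.22137451171875, 260.73388671875), 85.75476837158203) [[447.5, -159.5], [707.5, -178.8000030517578], [728.2999877929688, 101.5999984741211], [468.29998779296875, 120.9000015258789]]
57 [ 300  182   46   65 1882] [558.  -44.6  56.9] [559.2 -46. ] [ 91.9 144.7] 81.3 [[481.0, -81.0], [624.0, -102.0], [638.0, -11.0], [495.0, 10.0]]
45 [266 149 104  13 752] [707.7 -38.   45. ] [706.8 -38.3] [251.4  23.7] 85.4 [[685.0, -163.0], [709.0, -165.0], [729.0, 86.0], [705.0, 88.0]]
33 [266 156  35   4  52] [706.4  45.5  32.3] [706.1  45. ] [84.   2.8] 85.4 [[701.0, 3.0], [704.0, 3.0], [711.0, 87.0], [708.0, 87.0]]
33 [302 159  59   5  97] [696.7 -77.8  31.9] [695.1 -73.2] [143.4   7. ] 86.2 [[687.0, -144.0], [694.0, -145.0], [703.0, -2.0], [696.0, -1.0]]
33 [259 194  15  34 216] [574.2  87.2  33.2] [574.3  87.6] [18.2 84.6] 73.5 [[531.0, 91.0], [612.0, 67.0], [617.0, 84.0], [536.0, 108.0]]
```

View pics/crop1.png

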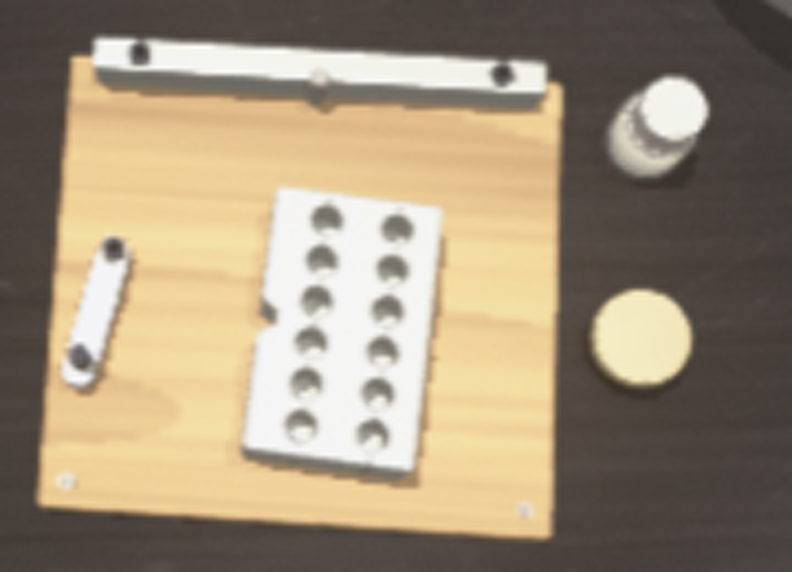

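The crop confirms the larger grey mould, with its V-notch on the left at (268,310). The pin is at (320,85), and the button pivot or post at (113,248) and (80,355). The mould centre is about (559,-46), turned about 86° CCW from the jig (yaw -4.4°, centre (588,-29)). I go first to the near-left corner.

>>> jog_arm(
  steps=[438, -503, 40, 0, 0, -63, 438, -503, 40, 0, 0, -63, 438, -503, 40, 0, 0, -63, 438, -503, 40, 0, 0, -63, 438, -503, 40, 0, 0, -63, 438, -503, 40, 0, 0, -63, 438, -503, 40, 0, 0, -63, 438, -503, 40, 0, 0, -63, 438, -503, 40, 0, 0, -63, 438, -503, 40, 0, 0, -63],
  hand=0,
  grip_force=20,
)

```text
clock: 1.15
tool_pos: [416.0, -151.9, 192.6]
eef_rot: [[0.087, 0.996, 0.0], [0.996, -0.087, -0.001], [-0.001, 0.0, -1.0]]
force: [1.2, 0.2, 0.2]
width: 14.7
finger_force: 0.0
```

>>> jog_arm(
  steps=[50, 12, 20, 0, 0, 0, 100, 24, 40, 0, 0, 0, 150, 36, 60, 0, 0, 0, 161, 40, 90, 0, 0, 0, 161, 40, 130, 0, 0, 0, 161, 40, 168, 0, 0, 0, 161, 40, 168, 0, 0, 0, 161, 44, 168, 0, 0, 0, 162, 47, 168, 0, 0, 0, 163, 49, 168, 0, 0, 0],
)

```text
clock: 2.15
tool_pos: [481.0, 4.2, 26.6]
eef_rot: [[0.087, 0.996, 0.005], [0.996, -0.087, -0.0], [0.0, 0.005, -1.0]]
force: [0.8, -0.3, -0.0]
width: 0.5
finger_force: 0.0
```

>>> jog_arm(
  steps=[1, 4, 0, 0, 0, 0, 3, 8, 0, 0, 0, 0, 4, 12, 0, 0, 0, 0, 6, 16, 0, 0, 0, 0, 7, 20, 0, 0, 0, 0, 9, 24, 0, 0, 0, 0, 11, 28, 0, 0, 0, 0, 13, 32, 0, 0, 0, 0, 15, 36, 0, 0, 0, 0, 17, 40, 0, 0, 0, 0],
)

```text
clock: 3.15
tool_pos: [517.9, 18.4, 24.9]
eef_rot: [[0.086, 0.996, -0.004], [0.996, -0.086, -0.001], [-0.001, -0.004, -1.0]]
force: [-6.4, 2.2, 4.6]
width: 0.9
finger_force: 3.4
```

```bash
cat >> h.py <<'E'
def mould(verbose=1):
    """mould pose in the jig frame from both cameras' depth points on its top face"""
    Q=[]
    for n in("top","scene"):
        c=cap(n);g=grid(c);z=g[:,:,2]
        hsv=cv2.cvtColor(c["color"],cv2.COLOR_RGB2HSV)
        q=(g-[588,-29,0])@J
        k=(z>52)&(z<61)&(abs(q[:,:,0])<108)&(abs(q[:,:,1])<120)&(hsv[:,:,1]<60)&(hsv[:,:,2]>110)
        nn,l,s,_=cv2.connectedComponentsWithStats(k.astype(np.uint8))
        for i in range(1,nn):
            if s[i,4]>60: Q.append(q[l==i])
        if n=="top" and Q: T=rectfit(np.vstack(Q))[0]
    P=np.vstack(Q);r,b=rectfit(P)
    print("both",np.round(r[0],1),np.round(r[1],1),round(r[2],1),"top",np.round(T[0],1),np.round(T[1],1),round(T[2],1))
    print(b.round(0).tolist());o=robot.get_obs()
    print("tcp jig",((o["tool_pos"]-[588,-29,0])@J).round(1),"F",(o["force"]@J).round(1),o["clock"])
    return P
a=np.radians(-4.4);J=np.array([[np.cos(a),-np.sin(a),0],[np.sin(a),np.cos(a),0],[0,0,1]])
E
python3 -c "
from h import *
mould()"
```

```text
both [ 31.3 -37.6] [91.9 62.4] 66.2 top [ 31.3 -37.6] [91.9 62.4] 66.2
[[-16.0, -67.0], [41.0, -92.0], [78.0, -8.0], [21.0, 17.0]]
tcp jig [-72.4  42.4  25. ] F [-5.8  2.   2.8] 3.25
```

>>> jog_arm(
  steps=[0, -20, 0, 0, 0, 0, -10, -42, 0, 0, 0, 0, -50, -43, 0, 0, 0, 0, -95, -42, 0, 0, 0, 0, -102, -38, 0, 0, 0, 0, -102, -28, 0, 0, 0, 0, -98, -26, 0, 0, 0, 0, -94, -25, 0, 0, 0, 0, -89, -24, 0, 0, 0, 0, -84, -23, 0, 0, 0, 0],
)

```text
clock: 4.25
tool_pos: [489.1, -63.3, 24.5]
eef_rot: [[0.085, 0.996, -0.002], [0.996, -0.085, -0.001], [-0.001, -0.002, -1.0]]
force: [-2.9, -4.1, 2.6]
width: 0.3
finger_force: 2.2
```

```bash
python3 -c "
from h import *
mould()
c=cap('scene');save(c,'s2.png',(180,120,400,290),3.4)
g=grid(c);print(g[200:215:3,290:310:5,2].round(0))"
```

```text
both [ -6.3 -20.2] [ 91.9 149. ] 64.0 top [ -6.5 -19.7] [ 91.3 145.3] 64.0
[[-93.0, -29.0], [41.0, -94.0], [81.0, -12.0], [-53.0, 54.0]]
tcp jig [-95.8 -41.   24.5] F [-0.7 -1.6  1.6] 4.35
[[57. 57. 56. 57.]
 [59. 56. 57. 54.]
 [56. 57. 58. 58.]
 [58. 54. 54. 52.]
 [49. 48. 46. 44.]]
```

View pics/s2.png

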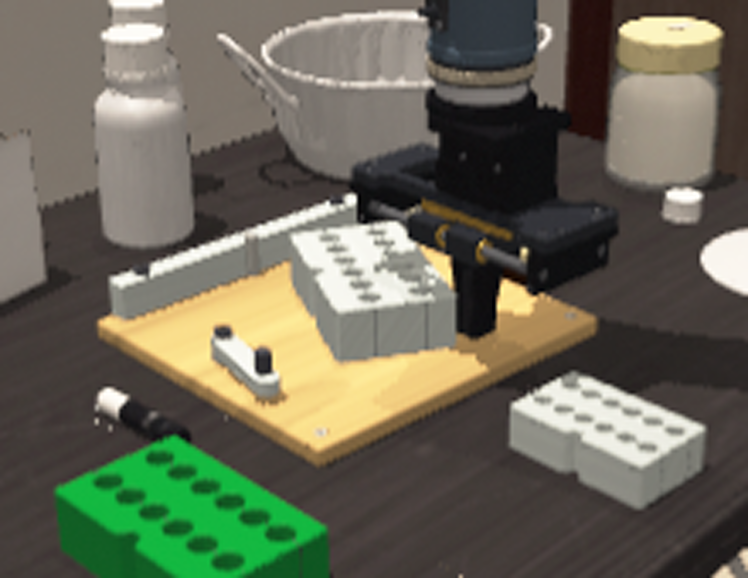

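The crop shows the finger at the mould's near-right corner (475,300), as intended. I continue along the arc.

>>> jog_arm(
  steps=[5, 0.5, 0, 0, 0, 0, 10, 1, 0, 0, 0, 0, 15, 2, 0, 0, 0, 0, 20, 3, 0, 0, 0, 0, 25, 4.5, 0, 0, 0, 0, 30, 6, 0, 0, 0, 0, 35, 8, 0, 0, 0, 0, 40, 10, 0, 0, 0, 0, 45, 12, 0, 0, 0, 0, 50, 14, 0, 0, 0, 0],
)

```text
clock: 5.4
tool_pos: [508.7, -14.7, 24.6]
eef_rot: [[0.086, 0.996, 0.001], [0.996, -0.086, 0.0], [0.0, 0.0, -1.0]]
force: [-1.1, -1.8, -1.3]
width: 0.7
finger_force: 1.1
```

```bash
python3 -c "
from h import *
mould()"
```

```text
both [ 8.5 -2. ] [ 86.8 147.7] 40.9 top [ 59.1 -29.5] [87.6 47.7] 90.0
[[-73.0, 25.0], [24.0, -86.0], [90.0, -29.0], [-7.0, 82.0]]
tcp jig [-79.8   9.1  24.8] F [ 0.2 -0.3 -0. ] 5.5
```

>>> jog_arm(
  steps=[4, 2, 0, 0, 0, 0, 8, 4, 0, 0, 0, 0, 12, 7, 0, 0, 0, 0, 16, 10, 0, 0, 0, 0, 20, 13, 0, 0, 0, 0, 23, 16, 0, 0, 0, 0, 26, 19, 0, 0, 0, 0, 28, 22, 0, 0, 0, 0, 30, 25, 0, 0, 0, 0, 32, 28, 0, 0, 0, 0],
)

```text
clock: 6.5
tool_pos: [538.8, 14.9, 24.5]
eef_rot: [[0.086, 0.996, -0.001], [0.996, -0.086, 0.0], [0.0, -0.001, -1.0]]
force: [-3.5, 0.1, 2.2]
width: 0.4
finger_force: 2.3
```

```bash
python3 -c "
from h import *
mould()"
```

```text
both [22.5  1.6] [ 88.4 147.8] 19.2 top [ 47.8 -60. ] [79.1 28.6] 32.7
[[-43.0, 57.0], [5.0, -83.0], [89.0, -54.0], [40.0, 86.0]]
tcp jig [-51.6  40.3  24.7] F [-3.2  1.  -0.2] 6.6
```

>>> jog_arm(
  steps=[1, 4, 0, 0, 0, 0, 2, 8, 0, 0, 0, 0, 3, 12, 0, 0, 0, 0, 3, 16, 0, 0, 0, 0, 4, 20, 0, 0, 0, 0, 4, 24, 0, 0, 0, 0, 4, 25, 0, 0, 0, 0, 4, -5, 0, 0, 0, 0, -15, -45, -20, 0, 0, 0, -45, -65, -40, 0, 0, 0],
)

```text
clock: 7.6
tool_pos: [468.6, -24.3, 64.7]
eef_rot: [[0.082, 0.997, -0.0], [0.997, -0.082, -0.0], [-0.0, -0.0, -1.0]]
force: [0.7, -1.7, -0.1]
width: 0.7
finger_force: 0.0
```

```bash
python3 -c "
from h import *
mould()"
```

```text
both [34.1 -7. ] [ 93.5 148.3] 5.4 top [34.8 -5.5] [ 90.8 145.3] 5.4
[[-19.0, 62.0], [-5.0, -85.0], [88.0, -76.0], [74.0, 71.0]]
tcp jig [-117.8  -10.    66.4] F [ 1.6 -0.4 -0.5] 7.7
```

>>> jog_arm(
  steps=[-45, 0, 0, 0, 0, 0, -90, 10, 0, 0, 0, 0, -97, 55, 0, 0, 0, 0, -97, 100, 0, 0, 0, 0, -97, 117, 10, 0, 0, 0, -97, 117, 40, 0, 0, 0, -97, 117, 40, 0, 0, 0, -97, 117, 40, 0, 0, 0, -97, 117, 40, 0, 0, 0, -97, 117, 40, 0, 0, 0],
)

```text
clock: 8.7
tool_pos: [579.3, -132.0, 26.0]
eef_rot: [[0.086, 0.996, 0.003], [0.996, -0.086, -0.001], [-0.001, 0.003, -1.0]]
force: [0.5, -0.7, -0.2]
width: 0.6
finger_force: 0.0
```

```bash
python3 -c "
from h import *
mould()
c=cap('top')
print('pin',((plane(c,[[317.7,157.7]],51)-[588,-29,0])@J).round(1))
print('fence ends',((plane(c,[[245+93/4.4,140+40/4.4],[245+547/4.4,140+64/4.4],[245+95/4.4,140+67/4.4],[245+545/4.4,140+92/4.4]],45)-[588,-29,0])@J).round(1).tolist())
save(c,'t3.png',(245,140,425,270),4.4)"
```

```text
both [34.  -5.9] [ 94.5 146.6] 5.9 top [34.4 -5.6] [ 91.  145.4] 5.4
[[-21.0, 62.0], [-5.0, -84.0], [89.0, -74.0], [73.0, 72.0]]
tcp jig [  -1.1 -103.3   25.8] F [ 0.4 -0.8  0. ] 8.8
pin [[110.8  -1.2  51. ]]
fence ends [[127.0, 125.1, 45.0], [128.6, -126.1, 45.0], [111.4, 122.9, 45.0], [112.4, -125.5, 45.0]]
```

View pics/t3.png

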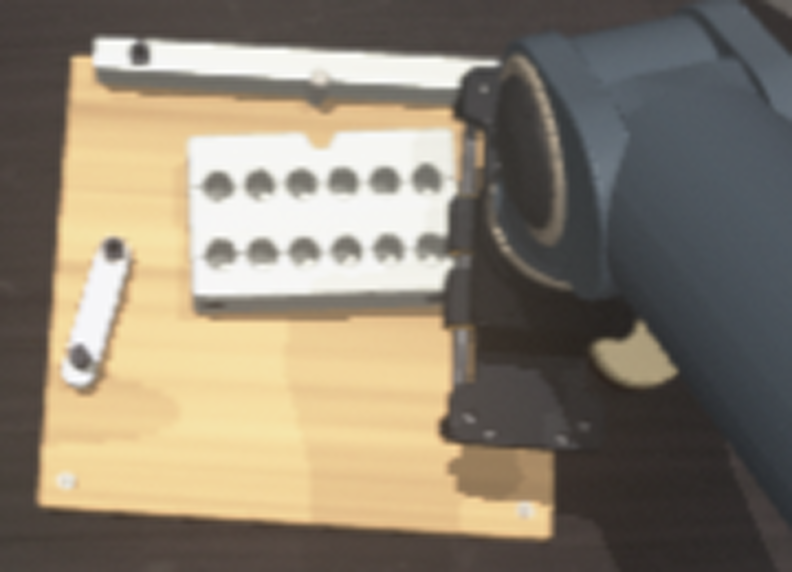

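The view shows the mould nearly square with its notch at (320,142), the pin at (320,85), and the finger waiting at the right end. A sideways nudge at the near-right corner comes next.

>>> jog_arm(
  steps=[5, 0, 0, 0, 0, 0, 9, 0, 0, 0, 0, 0, 12, 0, 0, 0, 0, 0, 14, 0, 0, 0, 0, 0, 16, 0, 0, 0, 0, 0, 18, 0, 0, 0, 0, 0, 20, 0, 0, 0, 0, 0, 20.5, 0, 0, 0, 0, 0, 20.5, 0, 0, 0, 0, 0, 20.5, 0, 0, 0, 0, 0],
)

```text
clock: 9.85
tool_pos: [579.3, -114.6, 24.9]
eef_rot: [[0.088, 0.996, -0.002], [0.996, -0.088, -0.004], [-0.005, -0.002, -1.0]]
force: [-2.1, -6.6, 3.9]
width: 0.6
finger_force: 3.1
```

```bash
python3 -c "
from h import *
mould()"
```

```text
both [34.7 -1.4] [ 93.9 148.6] 2.7 top [35.5  3.8] [ 91.9 133.7] 3.6
[[-16.0, 71.0], [-9.0, -78.0], [85.0, -73.0], [78.0, 75.0]]
tcp jig [ -2.1 -86.   24.9] F [-1.6 -6.4  3. ] 9.95
```

>>> jog_arm(
  steps=[-10, -5, 0, 0, 0, 0, -12, -15, -25, 0, 0, 0, -5, -40, -60, 0, 0, 8, 20, -75, -60, 0, 0, 16, 55, -80, -60, 0, 0, 24, 82, -80, -60, 0, 0, 32, 82, -80, -60, 0, 0, 40, 82, -80, -60, 0, 0, 48, 82, -80, -60, 0, 0, 56, 82, -80, -60, 0, 0, 64],
  hand=87,
)

```text
clock: 10.95
tool_pos: [507.3, -22.1, 84.5]
eef_rot: [[0.935, 0.354, 0.0], [0.354, -0.935, 0.001], [0.0, -0.001, -1.0]]
force: [0.1, 0.6, -0.6]
width: 72.2
finger_force: 0.0
```

```bash
python3 -c "
from h import *
mould();o=robot.get_obs();print((J.T@o['eef_rot']).round(3).tolist(),o['q'])"
```

```text
both [36.1 -1.4] [ 92.6 148.8] 5.0 top [36.1 -0.8] [ 91.3 142.9] 3.7
[[-17.0, 69.0], [-4.0, -80.0], [89.0, -71.0], [76.0, 77.0]]
tcp jig [-81.    0.6  84.6] F [-0.2 -0.5  0.6] 11.05
[[0.903, 0.431, 0.0], [0.431, -0.903, 0.0], [0.0, -0.0, -1.0]] [ 10.84342463  22.36207628 -16.10021677 117.23388306   9.1462377
  41.55898364 -79.86939713]
```

>>> jog_arm(
  steps=[0, 0, 0, 0, 0, 8, 0, 0, 0, 0, 0, 16, 0, 0, 20, 0, 0, 24, 9, 5, 58, 0, 0, 25.5, 18, 9, 58, 0, 0, 25.5, 27, 14, 58, 0, 0, 25.5, 27, 14, 58, 0, 0, 25.5, 27, 14, 58, 0, 0, 25.5, 27, 14, 58, 0, 0, 25.5, 27, 14, 58, 0, 0, 25.5],
)

```text
clock: 12.05
tool_pos: [537.8, -26.1, 27.3]
eef_rot: [[0.997, -0.077, 0.001], [-0.077, -0.997, -0.0], [0.001, 0.0, -1.0]]
force: [-0.0, 0.7, -1.2]
width: 87.3
finger_force: 0.0
```

```bash
python3 -c "
from h import *
mould();o=robot.get_obs();print((J.T@o['eef_rot']).round(3).tolist(),o['width'])"
```

```text
both [32.7 39.9] [92.8 64.5] 4.6 top [41.6 40. ] [75.2 62.1] 3.6
[[-16.0, 68.0], [-11.0, 4.0], [82.0, 11.0], [76.0, 76.0]]
tcp jig [-50.4  -0.9  27.1] F [ 0.1 -0.5  0.7] 12.15
[[1.0, -0.001, 0.001], [-0.001, -1.0, -0.0], [0.001, 0.0, -1.0]] 86.46965674165104
```

>>> jog_arm(
  steps=[12, 0, 0, 0, 0, 0, 24, 0, 0, 0, 0, 0, 30, 0, 0, 0, 0, 0, 35, 0, 0, 0, 0, 0, 40, 0, 0, 0, 0, 0, 44, 0, 0, 0, 0, 0, 47, 0, 0, 0, 0, 0, 49, 0, 0, 0, 0, 0, 50, 0, 0, 0, 0, 0, 50, 0, 0, 0, 0, 0],
)

```text
clock: 13.15
tool_pos: [584.7, -29.5, 25.8]
eef_rot: [[0.997, -0.078, -0.008], [-0.078, -0.997, 0.0], [-0.008, 0.001, -1.0]]
force: [-6.2, 1.2, 4.7]
width: 86.8
finger_force: 3.7
```

```bash
python3 -c "
from h import *
mould();c=cap('top');save(c,'t4.png',(245,140,425,270),4.4)"
```

```text
both [50.6 -1.5] [144.   92.6] 89.3 top [74.2 59.7] [20.8 44.6] 88.5
[[3.0, -73.0], [96.0, -74.0], [98.0, 70.0], [5.0, 71.0]]
tcp jig [-3.3 -0.8 25.9] F [-7.3  0.5  4.7] 13.25
```

View pics/t4.png

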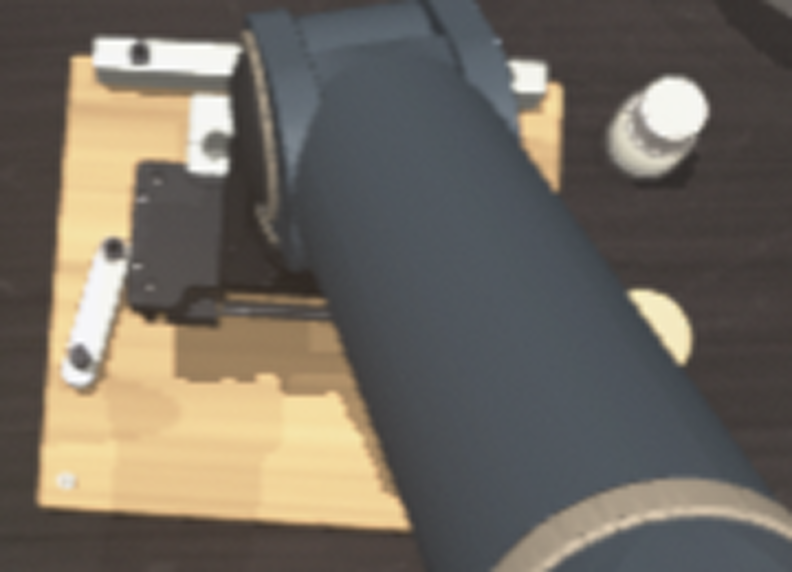

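The arm hides most of the mould here. Its left end is at (210,135), close to the fence, and both depth views say it is square with y about -1.5. Now I push it home.

>>> jog_arm(
  steps=[4, 0, 0, 0, 0, 0, 8, 0, 0, 0, 0, 0, 11, 0, 0, 0, 0, 0, 14, 0, 0, 0, 0, 0, 16, 0, 0, 0, 0, 0, 18, 0, 0, 0, 0, 0, 19, 0, 0, 0, 0, 0, 20, 0, 0, 0, 0, 0, 21, 0, 0, 0, 0, 0, 22, 0, 0, 0, 0, 0],
)

```text
clock: 14.3
tool_pos: [600.0, -31.0, 25.3]
eef_rot: [[0.997, -0.077, -0.022], [-0.077, -0.997, -0.0], [-0.022, 0.002, -1.0]]
force: [-22.2, 2.7, 17.9]
width: 86.8
finger_force: 11.3
```

```bash
python3 -c "
from h import *
mould()"
```

```text
both [61.7 -1.4] [146.3  86.7] 87.9 top [88.5 59.8] [22.3 37.1] 87.2
[[16.0, -73.0], [102.0, -76.0], [108.0, 70.0], [21.0, 73.0]]
tcp jig [12.1 -1.1 25.2] F [-21.3   0.   15.7] 14.4
```

>>> jog_arm(
  steps=[-20, 0, 0, 0, 0, 0, -45, 0, -10, 0, 0, 0, -75, 0, -45, 0, 0, 0, -76, -40, -50, 0, 0, 0, -76, -85, -50, 0, 0, 0, -76, -130, -50, 0, 0, 0, -76, -151, -50, 0, 0, 0, -76, -151, -50, 0, 0, 0, -76, -151, -50, 0, 0, 0, -76, -151, -50, 0, 0, 0],
  hand=0,
)

```text
clock: 15.4
tool_pos: [545.8, 122.9, 76.3]
eef_rot: [[0.997, -0.08, -0.0], [-0.08, -0.997, -0.001], [-0.0, 0.001, -1.0]]
force: [-0.1, -0.6, 0.4]
width: 15.3
finger_force: 0.0
```

```bash
python3 -c "
from h import *
mould();c=cap('top');save(c,'t5.png',(235,140,425,270),4.2);o=robot.get_obs();print((J.T@o['eef_rot']).round(3).tolist(),o['width'])
g=grid(c);q=(g-[588,-29,0])@J
k=(q[:,:,2]>26)&(q[:,:,2]<38)&(abs(q[:,:,0]+20)<60)&(q[:,:,1]>85)&(q[:,:,1]<160)
print(k.sum());print(rectfit(q[k]))"
```

```text
both [64. -3.] [ 88.  146.4] 0.2 top [64.7 -2.5] [ 86.2 145.9] 0.0
[[20.0, 70.0], [20.0, -76.0], [108.0, -76.0], [108.0, 70.0]]
tcp jig [-53.8 148.2  76.5] F [ 0.  -1.3 -0. ] 15.5
[[1.0, -0.003, 0.0], [-0.003, -1.0, -0.001], [0.0, 0.001, -1.0]] 4.182931481104866
6
(((14.117571830749512, 102.5487289428711), (11.725748062133789, 4.556060791015625), 41.65142822265625), array([[  8.222849, 100.35443 ],
       [ 11.250793,  96.950134],
       [ 20.012295, 104.74303 ],
       [ 16.98435 , 108.14732 ]], dtype=float32))
```

View pics/t5.png

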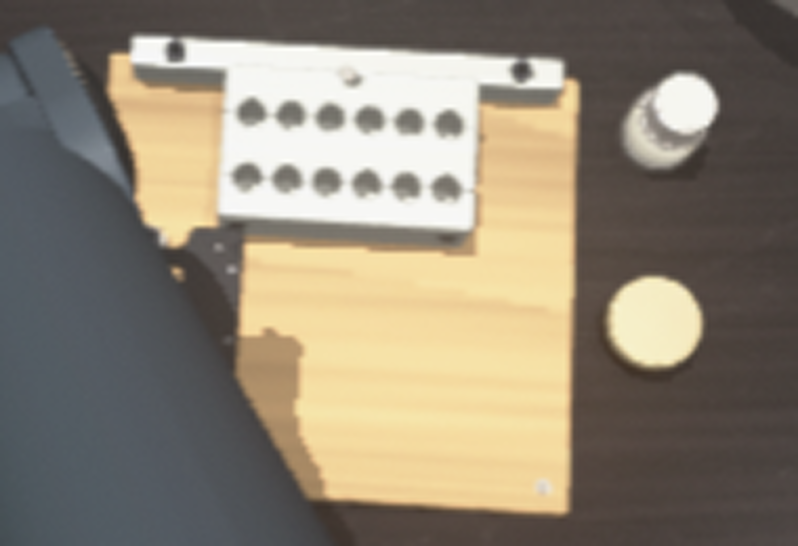

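The view shows the mould flush on the fence with the pin in its notch (350,75). Bystanders are undisturbed. Now the button.

>>> jog_arm(
  steps=[-3, 0, 20, 0, 0, 0, -3, 0, 38, 0, 0, 0, -3, 0, 38, 0, 0, 0, -3, 4, 38, 0, 0, 0, -4, 9, 38, 0, 0, 0, -5, 14, 38, 0, 0, 0, -6, 20, 38, 0, 0, 0, -7, 26, 38, 0, 0, 0, -7, 32, 38, 0, 0, 0, -6, 38, 38, 0, 0, 0],
)

```text
clock: 16.55
tool_pos: [536.2, 87.2, 38.7]
eef_rot: [[0.997, -0.077, -0.001], [-0.077, -0.997, 0.0], [-0.001, -0.0, -1.0]]
force: [-1.4, 2.2, 0.8]
width: 0.6
finger_force: 1.1
```

```bash
python3 -c "
from h import *
mould();c=cap('scene');save(c,'s6.png',(180,140,380,270),3.8)"
```

```text
both [64.8 -2.5] [146.   86.1] 89.9 top [64.8 -2.5] [146.   86.1] 89.9
[[22.0, -75.0], [108.0, -76.0], [108.0, 70.0], [22.0, 71.0]]
tcp jig [-60.1 110.5  38.5] F [-0.3  0.3  0.2] 16.65
```

View pics/s6.png

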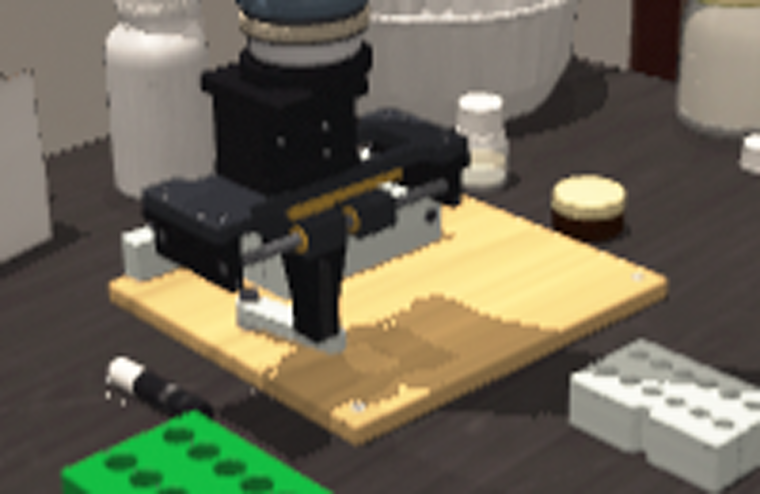

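The scene crop shows the bar turned to about 195° behind the finger at (320,320), with the screw at (250,295). I continue round the arc.

>>> jog_arm(
  steps=[0, 5, 0, 0, 0, 0, 4, 15, 0, 0, 0, 0, 9, 25, 0, 0, 0, 0, 17, 33, 0, 0, 0, 0, 25, 41, 0, 0, 0, 0, 32, 46, 0, 0, 0, 0, 40, 50, 0, 0, 0, 0, 48, 54, 0, 0, 0, 0, 56, 58, 0, 0, 0, 0, 60, 58, 0, 0, 0, 0],
)

```text
clock: 17.7
tool_pos: [593.0, 27.5, 38.5]
eef_rot: [[0.997, -0.076, 0.001], [-0.076, -0.997, 0.003], [0.001, -0.003, -1.0]]
force: [-1.1, 6.1, -0.1]
width: 0.2
finger_force: 3.3
```

```bash
python3 -c "
from h import *
mould()"
```

```text
both [63.6 -2.7] [ 88.3 145.7] 0.2 top [ 69.5 -51. ] [77.8 48.3] 2.4
[[19.0, 70.0], [20.0, -76.0], [108.0, -75.0], [107.0, 70.0]]
tcp jig [ 0.7 56.7 38.6] F [-0.3  6.1 -0.9] 17.8
```

>>> jog_arm(
  steps=[-6, -4, 0, 0, 0, 0, -25, -4, 0, 0, 0, 0, -50, -10, -30, 0, 0, 0, -80, -20, -60, 0, 0, 0, -100, -60, -60, 0, 0, 0, -110, -105, -60, 0, 0, 0, -110, -130, -60, 0, 0, 0, -110, -130, -60, 0, 0, 0, -110, -130, -60, 0, 0, 0, -110, -130, -60, 0, 0, 0],
)

```text
clock: 18.8
tool_pos: [492.7, 161.0, 98.5]
eef_rot: [[0.997, -0.08, 0.0], [-0.08, -0.997, -0.002], [0.0, 0.002, -1.0]]
force: [0.7, -0.6, -0.1]
width: 0.4
finger_force: 0.0
```

```bash
python3 -c "
from h import *
mould();c=cap('top');save(c,'t7.png',(245,140,425,270),4.4)"
```

```text
both [63.3 -4. ] [ 89.2 148.8] 0.1 top [64.8 -2.7] [ 86.4 146. ] 0.1
[[19.0, 70.0], [19.0, -78.0], [108.0, -78.0], [108.0, 70.0]]
tcp jig [-109.6  182.2   98.5] F [-0.3  0.1  0.4] 18.9
```

View pics/t7.png

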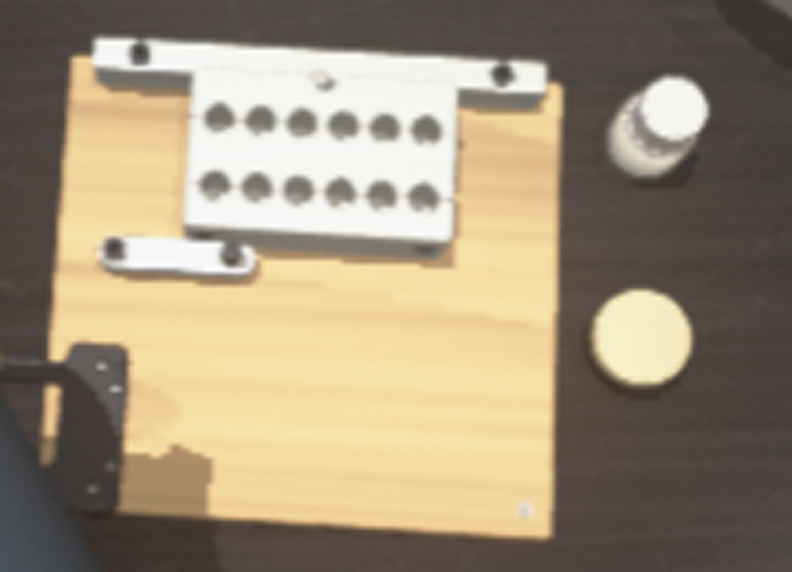

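The bar now lies nearly across the mould's front, with the screw at (113,248) and the post at (232,252). I measure the remaining angle.

```bash
python3 -c "
from h import *
c=cap('top')
f=lambda L,z:((plane(c,[[245+u/4.4,140+v/4.4] for u,v in L],z)-[588,-29,0])@J).round(1).tolist()
print('post',f([(232,250)],51),'pivot',f([(113,245)],36),'mould near corners',f([(184,229),(453,241)],57),'pin',f([(320,78)],51))
g=grid(c);q=(g-[588,-29,0])@J
k=(q[:,:,2]>26)&(q[:,:,2]<38)&(q[:,:,0]>-20)&(q[:,:,0]<30)&(q[:,:,1]>15)&(q[:,:,1]<125)
print('bar',rectfit(q[k]))
k=(abs(q[:,:,2]-57)<5)&(abs(q[:,:,0]-65)<60)&(abs(q[:,:,1])<90)
for yy in(-60,-40,-20,20,40,55): s=k&(abs(q[:,:,1]-yy)<8);print(yy,q[s][:,0].min().round(1),end=' ')
for xx in(35,50,65,80,95): s=k&(abs(q[:,:,0]-xx)<6);print(xx,q[s][:,1].min().round(1),q[s][:,1].max().round(1))"
```

```text
post [[10.8, 41.3, 51.0]] pivot [[13.1, 106.2, 36.0]] mould near corners [[19.3, 67.8, 57.0], [21.8, -76.3, 57.0]] pin [[110.7, -1.3, 51.0]]
bar (((13.356249809265137, 65.70064544677734), (98.84785461425781, 22.157018661499023), 89.218994140625), array([[  1.6050867,  16.43232  ],
       [ 23.760048 ,  16.130302 ],
       [ 25.107412 , 114.96897  ],
       [  2.9524517, 115.27099  ]], dtype=float32))
-60 22.4 -40 21.7 -20 22.3 20 22.1 40 12.6 55 22.2 35 -74.1 70.4
50 -76.0 69.5
65 -75.5 70.3
80 -74.7 69.0
95 -74.1 69.9
```

>>> jog_arm(
  steps=[20, 45, 0, 0, 0, 0, 45, 90, 0, 0, 0, 0, 70, 135, 10, 0, 0, 0, 70, 141, 45, 0, 0, 0, 72, 141, 60, 0, 0, 0, 90, 141, 60, 0, 0, 0, 102, 141, 60, 0, 0, 0, 107, 141, 60, 0, 0, 0, 110, 141, 60, 0, 0, 0, 113, 141, 60, 0, 0, 0],
)

```text
clock: 20.0
tool_pos: [589.3, 15.0, 38.3]
eef_rot: [[0.997, -0.076, -0.01], [-0.076, -0.997, -0.0], [-0.01, 0.001, -1.0]]
force: [-13.6, 1.9, 9.4]
width: 0.5
finger_force: 6.5
```

>>> jog_arm(
  steps=[-15, 0, 0, 0, 0, 0, -40, 0, 0, 0, 0, 0, -50, 0, -40, 0, 0, 0, -70, -30, -70, 0, 0, 0, -90, -75, -70, 0, 0, 0, -110, -120, -70, 0, 0, 0, -110, -140, -70, 0, 0, 0, -110, -140, -70, 0, 0, 0, -110, -140, -70, 0, 0, 0, -110, -140, -70, 0, 0, 0],
)

```text
clock: 21.0
tool_pos: [495.5, 160.2, 108.6]
eef_rot: [[0.997, -0.08, 0.0], [-0.08, -0.997, -0.001], [0.0, 0.001, -1.0]]
force: [0.5, -0.9, -0.0]
width: 0.2
finger_force: 0.0
```

```bash
python3 -c "
from h import *
mould();c=cap('top');save(c,'t8.png',(245,140,425,270),4.4)"
```

```text
both [63.7 -3.1] [147.1  88.5] 90.0 top [64.9 -2.6] [ 86.5 145.8] 0.2
[[19.0, -77.0], [108.0, -77.0], [108.0, 70.0], [19.0, 70.0]]
tcp jig [-106.7  181.5  108.5] F [-0.4 -0.2  0.4] 21.1
```

View pics/t8.png

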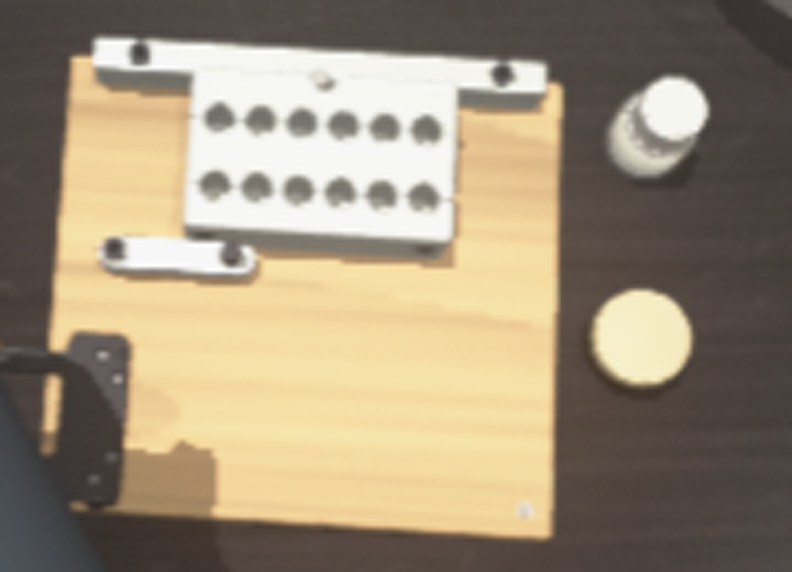

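The mould is flush with the fence, with the pin in its notch at (320,78). The bar lies across its front and didn't move under the last 13 N push, so it is at its stop. I'm handing in.

```bash
python3 -c "
from h import *
print(robot.sign_off())"
```

```text
the job is handed in; nothing more can be done
None
```

The mould is seated square on the fence with the pin in its notch and the turn-button is at its stop; I handed the job in at about 21 s, and the sign-off returned no verdict.

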